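Seat the solid blank in the drilling fixture

TASK

Two round brass blanks lie on the aluminium fixture plate: one solid, one with a hole through it. Slide the solid one across the plate, without lifting it off, until it drops into the round pocket (not the square one) and lies flat on the pocket's floor; leave the blank with the hole and the hexagon nut where they lie, and let go.

Things in the scene. Friction and masses are not known exactly. Their poses are not given: they have to be found in the camera images.
- disc: Solid plain brass disc without a hole, 52 mm diameter, 12 mm thick, about 0.2 kg, lying flat and loose on the fixture plate near its edge that faces the robot. Origin at the centre of its underside, z up.
- ring: Bystander: brass blank of the same 52 mm diameter and 12 mm thickness but with a 24 mm hole through its middle, loose on the plate near the same edge, at least 110 mm from the disc centre to centre; either of the two may be the left one. Origin at the centre of its underside.
- nut: Bystander: dark steel hexagon nut, 36 mm across flats, 18 mm high, loose on the plate's far part between the two pockets. Origin at the centre of its underside.
- plate_hole0 (a point): Centre of the round pocket's mouth, level with the top of the fixed aluminium plate (220 x 340 mm, 20 mm thick, on the bench). Pocket 76 mm diameter, 7 mm deep, flat dark floor: the seated disc has 12 mm play all round. x: level, to the plate's far edge; y: along its length; z up. Plate centre at x -45, y -100 mm from here; the wrong, square pocket (60 x 60, 7 deep) at x 0, y -200 mm.
There are look-alikes about, which are no part of the job. What is shaped like the disc but orange or turquoise is not meant.

How it is judged:
At the end, for the whole second after the job is handed in: The solid disc lies flat (within 0.1 rad) and at rest on the floor of the round pocket: its underside at least 5 mm below the plate's top and its centre within 16 mm of the pocket's centre (horizontal distance between disc and plate_hole0 below 0.016 m and z of disc in the frame of plate_hole0 below -0.005 m and angle between disc's own z axis and vertical below 0.1 rad and linear speed of disc below 0.02 m/s); the robot touches nothing.
It fails at once if the solid disc is lifted more than 12 mm above the plate's top (z of disc in the frame of plate_hole0 above 0.012 m).
It fails at once if the blank with the hole is moved more than 20 mm (distance of ring from where it was at the start of the episode above 0.02 m).
It fails at once if the nut is moved more than 20 mm (distance of nut from where it was at the start of the episode above 0.02 m).
It also fails if it takes over 32 s, if anything falls off the work surface, if the arm or the gripper's body presses on something with over 40 N, if the wrist force passes 120 N, or if a joint passes its speed limit or range.

ROBOT

A 6-joint arm with a two-finger parallel gripper is mounted at the origin on the work surface. World frame = base frame: x ahead of the robot, y to its left, z up, the work surface at z = 0. Lengths are in m, angles in rad, forces in N, time in s.
With the tool pointing down it reaches from about 0.325 to 0.9 m from the base axis. Payload 6.1 kg.
Tool frame: the origin (TCP) lies midway between the tips of the shut fingers; the grasp point (between the pads) lies 19 mm behind it; x points along the fingers, y is the direction in which the jaws open and shut, and the axes are right-handed (so a half turn about x gives the same grasp; the last joint's range is limited). The gripper opens to 85 mm and grips with 20 to 120 N. Pads are 22 mm wide; open, the fingers measure 114 mm over their backs; the gripper's body (76 mm by 85 mm) begins 54 mm behind the grasp point. The pads swing forward as they close: fully open they stand 13 mm farther back than shut.
Start: joints at [-1.451, 0.22, 1.526, -0, 1.395, -0.126], TCP at [0.152, -0.606, 0.231] pointing down, gripper open.
Joint ranges: [-2.98, 2.98], [-0.91, 2.08], [0.09, 2.57], [-1.24, 4.39], [0.2, 2.65], [-2.68, 2.68]. Speed limits (rad/s): [2.57, 2.57, 3.01, 3.14, 3.14, 3.14].

INTERFACE

Orientations are given as [roll, pitch, yaw] about the fixed x, y, z axes, in that order (R = Rz(yaw) Ry(pitch) Rx(roll)).
In Python, from plant import movep, move_l, set_joints, gripper_to, hold, inverse_kinematics, observe, get_image, get_calibration, Unreachable, job_done gives the robot as it stands. Calls block until the motion is done:
- movep(position, orientation): joint-space move of the TCP to a pose.
- move_l(position, feed=0.15, rotation=None, max_force=None): straight line of the TCP; rotation=None keeps the orientation; feed is the mean speed in m/s. With max_force (N) it stops when the force on the tool has changed by that much, and returns True; else False.
- set_joints(angles): joint-space move.
- gripper_to(opening, f_grip=None): finger opening in m; f_grip is the grip in N (None keeps the last); returns when the fingers have stopped.
- hold(seconds).
- inverse_kinematics(position, orientation): joint angles nearest the present ones, or None.
- observe(): the state.
- get_image(name): name is "side" or "top" or "wrist"; returns (picture, depth): 384x512x3 uint8, red, green, blue; 384x512 float32, m along the optical axis (not along the pixel's ray), 0 where there is no reading.
- get_calibration(name): a dict with "intrinsics" (3x3 intrinsics, pixels), "world_from_camera" (4x4, takes a point from camera to world coordinates). Camera axes: x right, y down, z forward; pixel columns grow to the right and rows downward; lengths in m; the calibration is good to about 2 mm. A picture is of the moment at which its call begins: read the wrist's pose just before it. get_calibration takes no time and is no camera call; for the wrist camera it gives the pose at the moment of the call.
A pose or a line that the arm cannot do raises Unreachable and nothing moves.
- job_done(): hands the job in, once; it reports no verdict.
The state is a dict: "time_s": time; "q": joint angles; "joint_velocities": joint speeds; "joint_torque": joint torques, N m; "eef_pos": TCP position; "tcp_rot": TCP orientation; "ft_force": force on the tool from outside, world axes, zero at the start; "torque": the same for the moment, N m; "opening": finger opening in m.
Only numpy, scipy, OpenCV 4.12 (cv2) and the standard library are available. Lean on these libraries where they do the work, as an engineer would, in place of code of your own. Each camera call takes 0.05 s, during which the arm holds its last target.

## Working session

There is one attempt and no reset: what is moved stays moved. The work goes in short steps, each a Python script; the robot and the scene stay as the last script left them, time stands still between calls to the robot, and variables do not carry over. Pictures are saved under pics/ and viewed, and the job is handed in when it is done.

```bash
ls; mkdir -p pics; python3 - <<'E'
from plant import *
import cv2,numpy as np
print(observe())
for n in("top","side","wrist"):
    c=get_calibration(n);p,d=get_image(n)
    np.savez(f"{n}0.npz",p=p,d=d,K=c["intrinsics"],T=c["world_from_camera"])
    cv2.imwrite(f"pics/{n}0.png",p[:,:,::-1])
    print(n,np.round(c["intrinsics"],2).tolist(),np.round(c["world_from_camera"],4).tolist())
E
```

```text
pics
{'time_s': 0.0, 'q': array([-1.45107448e+00,  2.21199240e-01,  1.52762394e+00, -2.15549553e-05,
        1.39470449e+00, -1.26094520e-01]), 'joint_velocities': array([ 0.00101256, -0.000258  , -0.00161965, -0.00066501, -0.00056806,
       -0.00197597]), 'joint_torque': array([ 1.54706773e-03, -4.96898961e+01, -3.89397240e+01, -7.06594437e-05,
        1.10850652e-02,  3.14039926e-05]), 'eef_pos': array([ 0.15201178, -0.60560234,  0.23020911]), 'tcp_rot': array([-1.6859279 ,  1.5688612 ,  1.70148492]), 'ft_force': array([-0.49945454,  0.55314981, -0.04295631]), 'torque': array([ 0.00755567, -0.03447546, -0.03555068]), 'opening': 0.08536208657423078}
top [[444.76, 0.0, 252.74], [0.0, 444.76, 191.32], [0.0, 0.0, 1.0]] [[0.0226, -0.9889, 0.147, 0.3783], [-0.9997, -0.0206, 0.0154, -0.0274], [-0.0122, -0.1473, -0.989, 0.8223], [0.0, 0.0, 0.0, 1.0]]
side [[421.93, 0.0, 253.5], [0.0, 421.93, 188.24], [0.0, 0.0, 1.0]] [[0.9997, 0.0259, 0.0028, 0.4957], [0.0129, -0.5852, 0.8108, -0.7252], [0.0227, -0.8105, -0.5854, 0.547], [0.0, 0.0, 0.0, 1.0]]
wrist [[280.63, 0.0, 263.02], [0.0, 280.63, 189.13], [0.0, 0.0, 1.0]] [[0.2442, -0.9192, -0.309, 0.2314], [-0.9697, -0.2321, -0.0759, -0.5852], [-0.002, 0.3182, -0.948, 0.3724], [0.0, 0.0, 0.0, 1.0]]
```

View pics/top0.png

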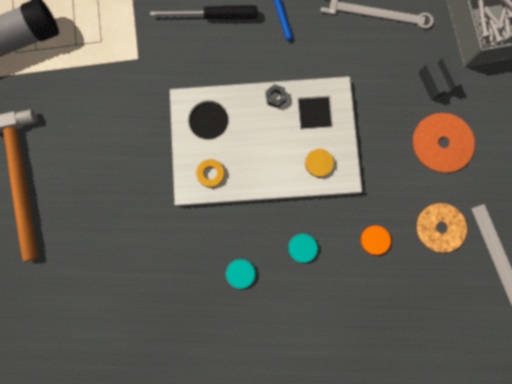

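View pics/side0.png

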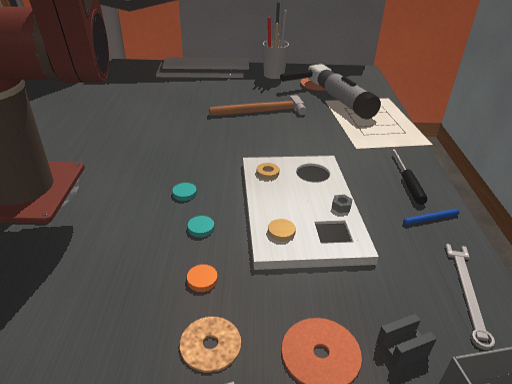

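The top view shows the plate with these candidates:
- **Brass blanks:** a ring at (210,173), with a hole and bright plate visible through it, and a solid brass blank at (320,163).
- **Look-alikes off the plate:** an orange disc at (376,240), turquoise discs at (303,248) and (241,274), and larger pierced discs at (442,227) and (444,142).
- **Other features:** the round pocket at (208,120), the square pocket at (315,112) and the nut at (277,96).

The solid brass blank at (320,163) fits the description. Next I'll confirm it in an enlarged crop and measure.

```bash
cat > h.py <<'E'
import cv2,numpy as np
def load(n):
    z=np.load(n);return z["p"],z["d"],z["K"],z["T"]
def ray(K,T,uv):
    v=T[:3,:3]@np.array([(uv[0]-K[0,2])/K[0,0],(uv[1]-K[1,2])/K[1,1],1.]);return T[:3,3],v/np.linalg.norm(v)
def onz(K,T,uv,z):
    o,v=ray(K,T,uv);return o+v*(z-o[2])/v[2]
def tri(a,b):
    (o1,v1),(o2,v2)=a,b
    s=np.linalg.lstsq(np.c_[v1,-v2],o2-o1,rcond=None)[0]
    p,q=o1+s[0]*v1,o2+s[1]*v2
    return (p+q)/2,np.linalg.norm(p-q)
def blobs(m,amin=60):
    out=[]
    for c in cv2.findContours(m.astype(np.uint8),cv2.RETR_EXTERNAL,cv2.CHAIN_APPROX_NONE)[0]:
        if cv2.contourArea(c)>amin:
            out.append((cv2.contourArea(c),cv2.fitEllipse(c),c))
    return out
E
python3 - <<'E'
from h import *
for n in("top","side"):
    p,d,K,T=load(n+"0.npz")
    hsv=cv2.cvtColor(p,cv2.COLOR_RGB2HSV)
    for u,v in ([(320,163),(210,164),(376,240),(208,120),(250,150)] if n=="top" else [(282,229),(268,165),(202,277),(313,173),(300,200)]): print(n,u,v,hsv[v,u],round(float(d[v,u]),4))
p=load("top0.npz")[0][60:215,160:370]
q=load("side0.npz")[0][150:270,235:375]
a=cv2.resize(p,None,fx=2.8,fy=2.8,interpolation=cv2.INTER_CUBIC)
cv2.imwrite("pics/crop_top.png",a[:,:,::-1])
a=cv2.resize(q,None,fx=4,fy=4,interpolation=cv2.INTER_CUBIC)
cv2.imwrite("pics/crop_side.png",a[:,:,::-1])
E
```

```text
top 320 163 [ 20 209 221] 0.8033
top 210 164 [ 20 210 216] 0.8077
top 376 240 [ 15 255 249] 0.8026
top 208 120 [17 47 38] 0.839
top 250 150 [ 23  28 219] 0.8212
side 282 229 [ 18 136 227] 0.7777
side 268 165 [ 18 140 197] 0.9501
side 202 277 [ 11 184 243] 0.7045
side 313 173 [15 23 67] 0.9656
side 300 200 [ 18  15 226] 0.8691
```

View pics/crop_top.png

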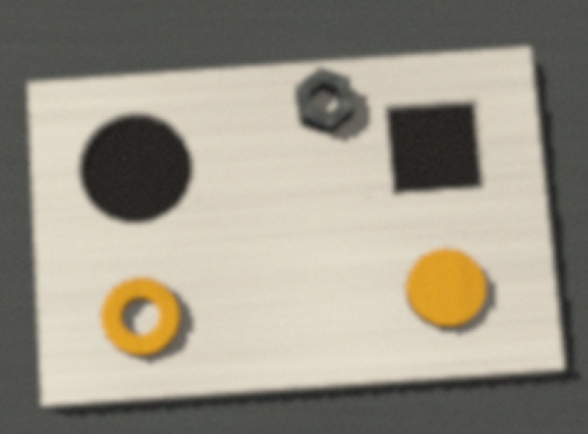

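View pics/crop_side.png

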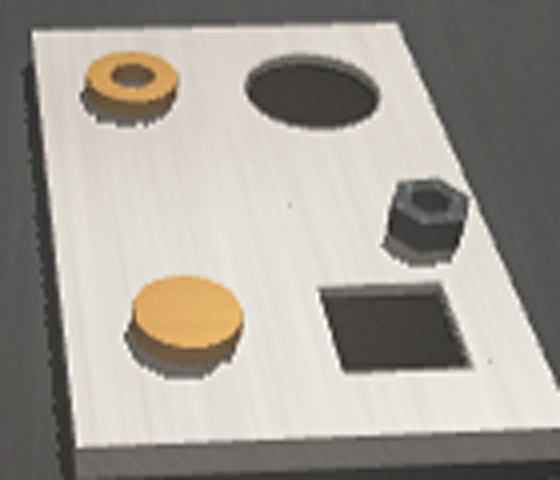

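View pics/wrist0.png

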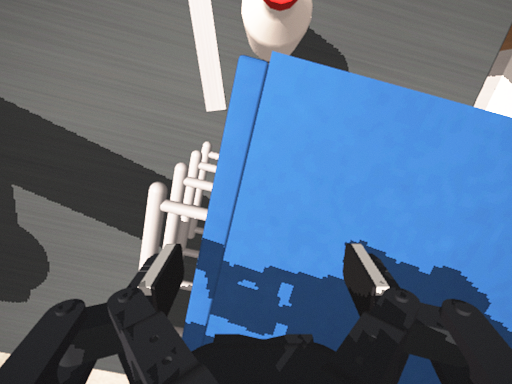

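The crops confirm it. The blank at (320,163) in top and (282,225) in side is solid brass, its twin near (210,173) has a hole, and both lie on the plate.

```bash
python3 - <<'E'
from h import *
res={}
for n,box in(("top",(75,210,165,365)),("side",(150,270,240,375))):
    p,d,K,T=load(n+"0.npz")
    hsv=cv2.cvtColor(p,cv2.COLOR_RGB2HSV)
    M=np.zeros(p.shape[:2],bool);M[box[0]:box[1],box[2]:box[3]]=1
    # bright top faces only
    m=(hsv[...,0]>10)&(hsv[...,0]<30)&(hsv[...,1]>95)&(hsv[...,2]>(165))&M
    print(n,"brass")
    for a,e,c in blobs(m):
        print(a,np.round(e[0],2),np.round(e[1],1)); print('  z=.032',np.round(onz(K,T,e[0],.032),4)); res[n,len(res)]=e[0]
        mm=np.zeros(p.shape[:2],np.uint8);cv2.drawContours(mm,[c],-1,1,-1);mm=cv2.erode(mm,np.ones((5,5)))
        vs,us=np.nonzero(mm&(d>0)&m); P=np.c_[(us-K[0,2])/K[0,0],(vs-K[1,2])/K[1,1],np.ones(len(us))]*d[vs,us][:,None]
        W=P@T[:3,:3].T+T[:3,3]; print('  depth med',np.round(np.median(W,0),4))
    m=(hsv[...,2]<100)&M
    print(n,"dark")
    for a,e,c in blobs(m): print(a,np.round(e[0],2),np.round(e[1],1),np.round(onz(K,T,e[0],.02),4),np.round(onz(K,T,e[0],.013),4))
    # plate height by depth
    m=(hsv[...,1]<60)&(hsv[...,2]>170)&M&(d>0)
    vs,us=np.nonzero(m);P=np.c_[(us-K[0,2])/K[0,0],(vs-K[1,2])/K[1,1],np.ones(len(us))]*d[vs,us][:,None]
    W=P@T[:3,:3].T+T[:3,3];print("plate z",np.median(W[:,2]))
    wm=((hsv[...,1]<60)&(hsv[...,2]>150)).astype(np.uint8)
    cs=cv2.findContours(wm*M,cv2.RETR_EXTERNAL,cv2.CHAIN_APPROX_NONE)[0];c=max(cs,key=cv2.contourArea)
    ap=cv2.boxPoints(cv2.minAreaRect(c)) if n=="top" else cv2.approxPolyDP(c,6,True)[:,0]
    for u in ap: print(' corner',u,np.round(onz(K,T,u,.02),4))
E
```

```text
top brass
568.5 [209.53 172.38] [26.6 27.4]
  z=.032 [0.5288 0.0639 0.032 ]
  depth med [0.5287 0.0637 0.0329]
580.5 [318.9  162.09] [26.4 28.1]
  z=.032 [ 0.5518 -0.1337  0.032 ]
  depth med [ 0.5515 -0.1336  0.0334]
top dark
1068.5 [208.06 119.85] [36.2 37.7] [0.631  0.0718 0.02  ] [0.6332 0.0726 0.013 ]
821.5 [314.41 112.27] [33.1 34.5] [ 0.6494 -0.1268  0.02  ] [ 0.6518 -0.1277  0.013 ]
314.0 [276.66  96.74] [19.  21.4] [ 0.6785 -0.0558  0.02  ] [ 0.6811 -0.0561  0.013 ]
4442.0 [263.9  141.55] [148.3 234.3] [ 0.5913 -0.0334  0.02  ] [ 0.5932 -0.0335  0.013 ]
plate z 0.021209535642386812
 corner [165.97243  88.83005] [0.6903 0.1538 0.02  ]
 corner [352.66666   75.703125] [ 0.7226 -0.1989  0.02  ]
 corner [360.80847 191.49783] [ 0.5013 -0.2114  0.02  ]
 corner [174.11423 204.62476] [0.4701 0.1276 0.02  ]
side brass
347.5 [281.44 227.51] [16.8 26.5]
  z=.032 [ 0.5515 -0.1337  0.032 ]
  depth med [ 0.5512 -0.1347  0.0326]
189.0 [267.61 168.58] [11.3 21.6]
  z=.032 [0.5287 0.0645 0.032 ]
  depth med [0.5294 0.0634 0.0322]
side dark
229.5 [417.59 265.66] [  4.4 268.7] [ 0.7837 -0.2104  0.02  ] [ 0.7875 -0.2036  0.013 ]
530.5 [332.97 232.43] [20.2 37.7] [ 0.649  -0.1302  0.02  ] [ 0.6511 -0.1223  0.013 ]
232.0 [340.9  204.43] [17.4 19.8] [ 0.6773 -0.0438  0.02  ] [ 0.6797 -0.0348  0.013 ]
370.0 [312.64 173.26] [14.7 32.3] [0.6309 0.0684 0.02  ] [0.6327 0.079  0.013 ]
3252.0 [303.87 210.59] [140.7 145.5] [ 0.5997 -0.067   0.02  ] [ 0.6011 -0.0582  0.013 ]
plate z 0.020474643755611255
 corner [243 158] [0.4718 0.1259 0.02  ]
 corner [254 261] [ 0.5018 -0.2093  0.02  ]
 corner [374 256] [ 0.7131 -0.1897  0.02  ]
 corner [334 156] [0.6901 0.1458 0.02  ]
```

Top and side agree on the disc within 0.3 mm: centre (0.5517, -0.1337), top at z 0.032–0.033, plate at z 0.0205–0.021. The round pocket is at about (0.631, 0.0715). A straight path from disc to pocket clears both the ring and the nut by more than 80 mm. I'll raise the arm first because a blue box is near the start pose, then hover over the disc and check with the wrist camera.

```bash
python3 - <<'E'
from plant import *
from h import *
d=np.array([.5517,-.1337]);p=np.array([.631,.0715])
a=np.arctan2(*(p-d)[::-1]);yaw=a-np.pi/2
print("yaw",yaw)
for y in(yaw,yaw+np.pi):
    for xy in(d,p): print(inverse_kinematics([*xy,.02],[0,np.pi/2,y]))
move_l([.152,-.6056,.33],feed=.25)
for y in (yaw,yaw+np.pi):
    try: movep([*d,.16],[0,np.pi/2,y]);break
    except Unreachable as e: print(e)
hold(.2)
s=observe();print(s["time_s"],s["eef_pos"],s["tcp_rot"],s["opening"],s["ft_force"])
c=get_calibration("wrist");im,dd=get_image("wrist")
np.savez("wrist1.npz",p=im,d=dd,K=c["intrinsics"],T=c["world_from_camera"]);cv2.imwrite("pics/wrist1.png",im[:,:,::-1])
E
```

```text
yaw -0.368772996973155
[-3.76665250e-01  3.33040289e-01  1.82289075e+00 -4.44089210e-16
  9.85661612e-01 -1.57868858e+00]
[-1.12594013e-02  4.68379870e-01  1.63776078e+00 -4.44089210e-16
  1.03545200e+00 -1.21328273e+00]
[-3.76665250e-01  3.33040289e-01  1.82289075e+00 -4.44089210e-16
  9.85661612e-01  1.56290407e+00]
[-1.12594013e-02  4.68379870e-01  1.63776078e+00 -4.44089210e-16
  1.03545200e+00  1.92830992e+00]
3.1833 [ 0.55169345 -0.13434982  0.16016612] [-0.15066669  1.5704871  -0.52055328] 0.08555441508578607 [ 0.28666574 -0.82765869 -0.29379315]
```

View pics/wrist1.png

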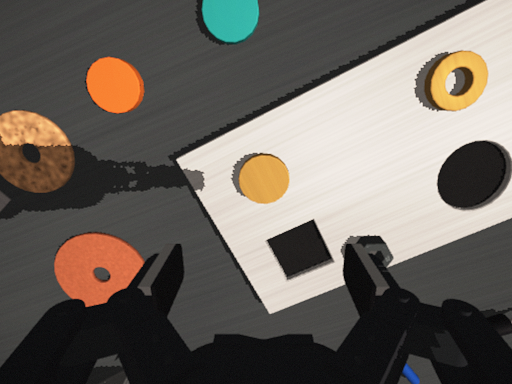

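The wrist view shows the solid disc at (264,178), the ring at (459,80), the round pocket at (473,174) and the square one at (300,249). I'll cast rays from here as a third view, and read the fingertip geometry from the depth.

```bash
python3 - <<'E'
from h import *
p,d,K,T=load("wrist1.npz");hsv=cv2.cvtColor(p,cv2.COLOR_RGB2HSV)
m=(hsv[...,0]>10)&(hsv[...,0]<30)&(hsv[...,1]>95)&(hsv[...,2]>190)
m[:,:205]=0
pt,_,Kt,Tt=load("top0.npz");ps,_,Ks,Ts=load("side0.npz")
for a,e,c in blobs(m):
    print(a,np.round(e[0],1),np.round(e[1],1),np.round(onz(K,T,e[0],.032),4))
    if e[0][0]<350:
        w=ray(K,T,e[0]);t=ray(Kt,Tt,(318.9,162.09));s=ray(Ks,Ts,(281.44,227.51))
        print("tri top-side",tri(t,s),"wrist-top",tri(w,t),"wrist-side",tri(w,s))
m=(hsv[...,2]<90);m[:120]=0;m[215:]=0;m[:,:430]=0
for a,e,c in blobs(m): print("pocket",a,np.round(e[0],1),np.round(e[1],1),np.round(onz(K,T,e[0],.02),4))
m=(hsv[...,2]<70);m[:210]=0;m[285:]=0;m[:,:260]=0;m[:,338:]=0
for a,e,c in blobs(m): print("sq",a,np.round(cv2.minAreaRect(c)[0],1),np.round(onz(K,T,cv2.minAreaRect(c)[0],.02),4))
vs,us=np.mgrid[230:330:2,130:400:2];dd=d[vs,us];P=np.stack([(us-K[0,2])/K[0,0]*dd,(vs-K[1,2])/K[1,1]*dd,dd],-1)@T[:3,:3].T+T[:3,3]
k=(dd>0.02)&(P[...,2]>.1)
for sel in(us<250,us>=250):
    q=P[k&sel]; print("finger min z",q[:,2].min(), q[q[:,2].argmin()])
E
```

```text
1804.5 [263.9 179.1] [47.  48.9] [ 0.5503 -0.132   0.032 ]
tri top-side (array([ 0.55163253, -0.13366925,  0.03198338]), np.float64(0.00032751023943153237)) wrist-top (array([ 0.55306099, -0.133811  ,  0.02390754]), np.float64(0.002080660080822638)) wrist-side (array([ 0.55118279, -0.1321543 ,  0.03045027]), np.float64(0.0009178747362234623))
2496.0 [459.1  80.3] [50.2 63.4] [0.5272 0.0649 0.032 ]
pocket 3717.5 [473.9 174.6] [60.8 77.9] [0.6281 0.0729 0.02  ]
sq 2044.0 [299.2 249. ] [ 0.646  -0.1256  0.02  ]
finger min z 0.17273801691029622 [ 0.53173472 -0.17150998  0.17273802]
finger min z 0.17333747015107923 [ 0.56788651 -0.09382699  0.17333747]
```

The wrist view agrees to about 2 mm, and the open fingertips measure 13 mm behind the TCP as stated. I'll measure how far back the tips stand at about 55 mm opening, so I can set a safe height.

```bash
python3 - <<'E'
from plant import *
from h import *
for o in(.054,):
    gripper_to(o)
    s=observe();c=get_calibration("wrist");im,d=get_image("wrist");K,T=c["intrinsics"],c["world_from_camera"]
    vs,us=np.mgrid[225:330,130:400];dd=d[vs,us];P=np.stack([(us-K[0,2])/K[0,0]*dd,(vs-K[1,2])/K[1,1]*dd,dd],-1)@T[:3,:3].T+T[:3,3]
    k=(dd>0.02)&(P[...,2]>.1)
    for sel in(us<262,us>=262):
        q=P[k&sel]; print(o,s["opening"],"tip back",np.sort(q[:,2])[[0,5,20]]-s["eef_pos"][2])
gripper_to(.085)
print(observe()["time_s"])
E
```

```text
0.054 0.053998289205161816 tip back [0.00250692 0.00356954 0.00515185]
0.054 0.053998289205161816 tip back [0.00152109 0.00358243 0.00535067]
4.1167
```

```bash
python3 - <<'E'
from plant import *
from h import *
d=[.5513,-.1333]
def st(t):
    s=observe();print(t,round(s["time_s"],2),np.round(s["eef_pos"],4),round(s["opening"],4),np.round(s["ft_force"],2))
move_l([*d,.05],feed=.15)
print(move_l([*d,.0205],feed=.05,max_force=8));st("down")
gripper_to(.045,20);st("grip");hold(.2);st("grip2")
for n in("side","wrist"):
    im,_=get_image(n);cv2.imwrite(f"pics/{n}2.png",im[:,:,::-1])
    if n=="side":cv2.imwrite("pics/side2c.png",cv2.resize(im[130:280,220:390],None,fx=4,fy=4,interpolation=cv2.INTER_CUBIC)[:,:,::-1])
E
```

```text
False
down 5.74 [ 0.5513 -0.1333  0.0204] 0.0849 [0.84 0.02 0.03]
grip 6.16 [ 0.5516 -0.1335  0.0211] 0.0511 [-1.16 -0.58  3.62]
grip2 6.36 [ 0.5516 -0.1335  0.021 ] 0.0504 [-2.03 -0.75  5.82]
```

View pics/side2c.png

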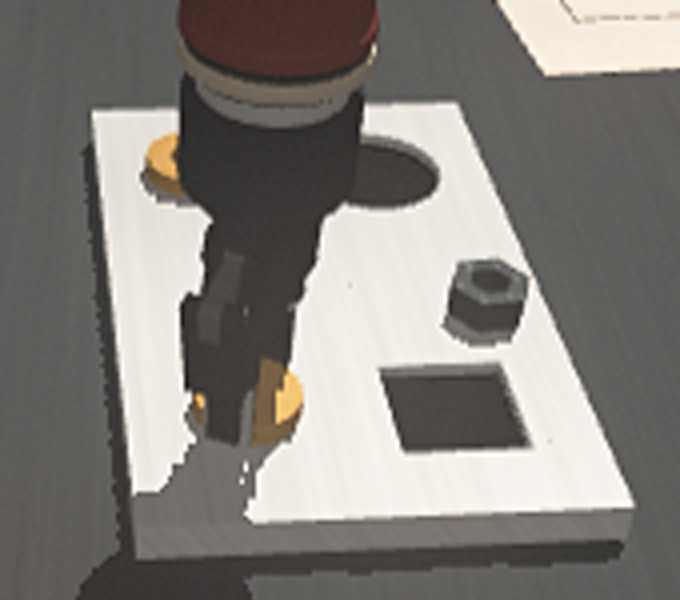

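View pics/wrist2.png

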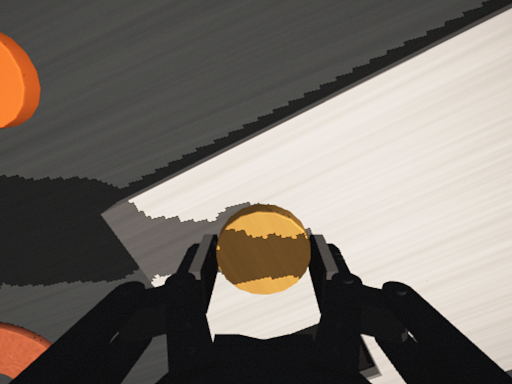

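Both views show the disc held centrally, with its centre at wrist pixel (263,250), lying flat on the plate and pressed down with about 6 N. Next I'll slide it along the straight line to the pocket.

```bash
python3 - <<'E'
from plant import *
from h import *
def st(t):
    s=observe();print(t,round(s["time_s"],2),np.round(s["eef_pos"],4),round(s["opening"],4),np.round(s["ft_force"],2))
print(move_l([.6302,.0718,.0208],feed=.1,max_force=30));hold(.2);st("slid")
for n in("side","wrist","top"):
    c=get_calibration(n);im,d=get_image(n);cv2.imwrite(f"pics/{n}3.png",im[:,:,::-1]);np.savez(n+"3.npz",p=im,d=d,K=c["intrinsics"],T=c["world_from_camera"])
E
```

```text
False
slid 9.01 [0.6302 0.0716 0.0209] 0.0511 [-0.86  0.53 -1.87]
```

View pics/wrist3.png

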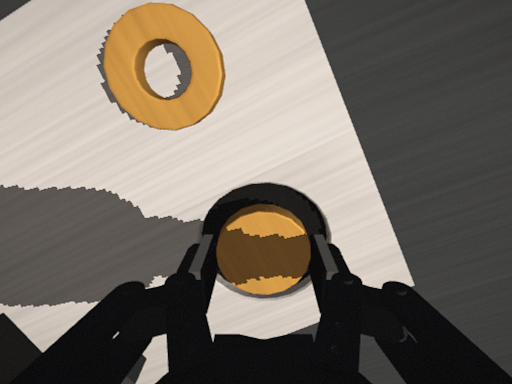

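View pics/side3.png

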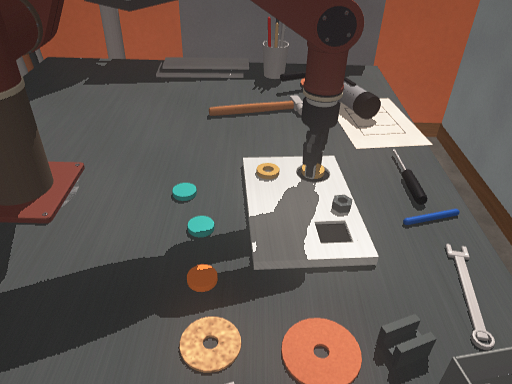

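The wrist view shows the disc at (264,250) inside the mouth ring centred at about (265,240). Part of that offset is parallax, so I'll compute it before letting go.

```bash
python3 - <<'E'
from h import *
p,d,K,T=load("wrist3.npz");hsv=cv2.cvtColor(p,cv2.COLOR_RGB2HSV)
m=(hsv[...,0]>8)&(hsv[...,0]<30)&(hsv[...,1]>110);m[:195]=0;m[310:]=0;m[:,:200]=0;m[:,335:]=0
for a,e,c in blobs(m):
    hb=c[:,0].min(0),c[:,0].max(0);print(a,np.round(e[0],1),np.round(e[1],1),hb,np.round(onz(K,T,e[0],.0325),4))
# mouth rim: white-plate -> dark transitions around the visible arc, ellipse via rays on z=.0205
w=(hsv[...,2]>110)&(hsv[...,1]<70)
pts=[]
for th in np.radians(np.r_[-150:-29:4, 50:131:4]):
    for r in np.arange(40,90,.5):
        u,v=264+r*np.cos(th),240+r*np.sin(th)
        if w[int(round(v)),int(round(u))]:
            pts.append(onz(K,T,(u,v),.0205)[:2]);break
pts=np.array(pts)
from scipy.optimize import least_squares
f=least_squares(lambda x:np.hypot(*(pts-x[:2]).T)-x[2],[.63,.07,.038],loss="soft_l1",f_scale=.001)
print(f.x,np.round(1e3*f.fun,1)[:10],len(pts))
E
```

```text
6739.5 [263.  248.9] [90.6 94.8] (array([216, 203], dtype=int32), array([310, 294], dtype=int32)) [0.6255 0.0742 0.0325]
[0.62953921 0.07383235 0.0371472 ] [0.4 0.4 0.4 0.3 0.  0.  0.2 0.4 0.1 0.2] 52
```

The pocket mouth fits at (0.6295, 0.0738) with a 37 mm radius. The disc is within about 4 mm of that, well inside the 12 mm play, so I'll release it.

```bash
python3 - <<'E'
from plant import *
from h import *
def st(t):
    s=observe();print(t,round(s["time_s"],2),np.round(s["eef_pos"],4),round(s["opening"],4),np.round(s["ft_force"],2))
gripper_to(.085);hold(.2);st("open")
move_l([.6302,.0718,.13],feed=.12);hold(.2);st("up")
for n in("wrist","side"):
    c=get_calibration(n);im,d=get_image(n);cv2.imwrite(f"pics/{n}4.png",im[:,:,::-1]);np.savez(n+"4.npz",p=im,d=d,K=c["intrinsics"],T=c["world_from_camera"])
E
```

```text
open 9.8 [0.6302 0.0718 0.0208] 0.085 [ 0.1   0.16 -0.47]
up 11.06 [0.6296 0.0718 0.1289] 0.085 [-0.6  -0.85  0.05]
```

View pics/wrist4.png

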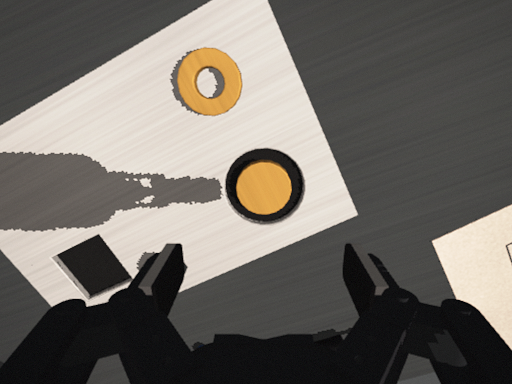

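View pics/side4.png

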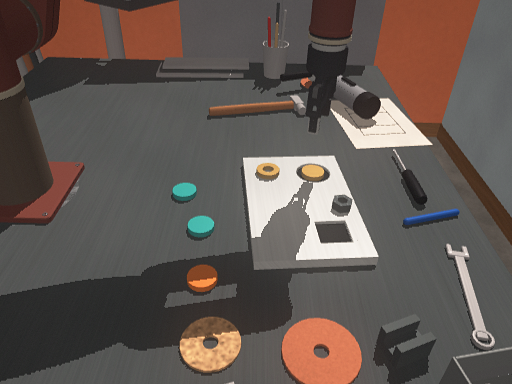

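The disc shows at wrist pixel (264,188), well inside the pocket mouth (265,185). The ring and nut look unmoved. I'll check depth, flatness and offset numerically.

```bash
python3 - <<'E'
from h import *
for n,b in(("wrist",(140,230,220,310)),("side",(155,190,290,335))):
    p,d,K,T=load(n+"4.npz");hsv=cv2.cvtColor(p,cv2.COLOR_RGB2HSV)
    m=(hsv[...,0]>8)&(hsv[...,0]<30)&(hsv[...,1]>95)&(hsv[...,2]>120);M=np.zeros_like(m);M[b[0]:b[1],b[2]:b[3]]=1
    def W(mm):
        vs,us=np.nonzero(mm&(d>0));return (np.c_[(us-K[0,2])/K[0,0],(vs-K[1,2])/K[1,1],np.ones(len(us))]*d[vs,us][:,None])@T[:3,:3].T+T[:3,3]
    for a,e,c in blobs(m&M,30):
        mm=np.zeros(m.shape,np.uint8);cv2.drawContours(mm,[c],-1,1,-1);mm=cv2.erode(mm,np.ones((5,5) if n=="wrist" else (3,3)))>0
        P=W(mm&m);A=np.c_[P[:,:2]-P[:,:2].mean(0),np.ones(len(P))];s=np.linalg.lstsq(A,P[:,2],rcond=None)[0]
        print(n,"disc",np.round(e[0],1),np.round(onz(K,T,e[0],.025),4),"depth z",s[2].round(4),"tilt",np.hypot(s[0],s[1]).round(3))
    pl=(hsv[...,1]<60)&(hsv[...,2]>170);D=cv2.dilate(M.astype(np.uint8),np.ones((25,25)))>0
    print(n,"plate z",np.median(W(pl&D)[:,2]).round(4))
    if n=="wrist":
        c=max(cv2.findContours((~pl&M).astype(np.uint8),cv2.RETR_EXTERNAL,cv2.CHAIN_APPROX_NONE)[0],key=cv2.contourArea)
        e=cv2.fitEllipse(c);print("mouth",np.round(e[0],1),np.round(onz(K,T,e[0],.0205),4))
        m2=m.copy();m2[130:]=0;m2[:,:160]=0;m2[:,260:]=0
        for a,e,c in blobs(m2): print("ring",np.round(onz(K,T,e[0],.032),4))
p,d,K,T=load("side4.npz");hsv=cv2.cvtColor(p,cv2.COLOR_RGB2HSV)
m=(hsv[...,2]<100);m[:190]=0;m[214:]=0;m[:,:330]=0;m[:,:][:,353:]=0
for a,e,c in blobs(m): print("nut side",np.round(e[0],1),"was 340.9 204.4")
E
```

```text
wrist disc [263.5 187.6] [0.6287 0.0734 0.025 ] depth z 0.0246 tilt 0.004
wrist plate z 0.0196
mouth [264.4 185.8] [0.6287 0.0743 0.0205]
ring [0.5277 0.0657 0.032 ]
side disc [312.7 171.6] [0.6304 0.0677 0.025 ] depth z 0.0254 tilt 0.006
side plate z 0.0204
nut side [340.5 207. ] was 340.9 204.4
```

```bash
python3 - <<'E'
from plant import *
job_done();print(observe()["time_s"])
E
```

```text
the job is handed in; nothing more can be done
the job is handed in; nothing more can be done
```

The solid brass disc is lying flat on the floor of the round pocket, and the job is handed in. I gripped it lightly, slid it along the plate in a straight line to the pocket and let go. That took about 11 s of the 32 s.

- **Seating:** The disc's top is 5 mm above the plate, so its underside is about 7 mm below the plate's top. Tilt is about 0.005 rad, with wrist and side cameras agreeing.
- **Centring:** The wrist view puts the disc about 1 mm from the pocket's centre. The side view puts it about 4–7 mm off in y, depending on which measured centre I use; its disc edge may be poorly segmented. Both are well inside the 16 mm limit.
- **Bystanders:** The ring reads within about 2 mm of where it started. The nut stayed at its place in the side view; its pixel centre read 2.6 rows lower in that check, which used a tighter crop that takes in shadow, and the path passed more than 80 mm from it.
- **Robot:** The gripper is open at z = 0.13 m and touches nothing.

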